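Free the slicer's blade insert and put it in the wash tray

TASK

Take the yellow-handled fork from its wooden stand, lean it square to the sloping deck, straddle the slicer's spring bar with its prongs and press the red collar sideways, away from the orange blade insert, until the insert is freed and slides down the slope to its stop. Then stand the fork back in its stand, and lift the insert by its black grip and lay it flat in the blue tray, grip up, setting it down rather than dropping it. Leave the mug, the jar and the bowl where they are.

Things in the scene. Friction and masses are not known exactly. Their poses are not given: they have to be found in the camera images.
- slicer: Fixed white kitchen slicer, about 185 mm wide and 200 mm high, with a sloping steel deck that rises at 32 deg away from the robot (low edge nearest it). Origin: on the counter, 77 mm straight below the deck's origin; z up, x level towards the high end, y left when looking up the slope.
- deck: The slicer's fixed sloping deck. Origin on its surface; X up the slope, Y left, Z normal to it (32 deg from vertical, towards the robot). X, Y, Z in mm below are in this frame. It spans X -110 to 150, Y -125 to 59. White rails 14 high at |Y| 46 to 54, X -100 to 75, guide the insert. A dark lip at X 33 to 51, Y 36 to 54, Z 12 to 17 keeps the insert's left corner down until it has slid.
- housing (a point): Middle of the lower top edge of the white dial housing on the deck (X 75, Y -33, Z 48). The housing fills X 75 to 150, the full width, 48 high along Z. It stands close above the bar: a fork held vertical hits it, so bring the fork in about square to the deck, tilted about 32 deg, handle towards the robot.
- foot_stop (a point): Top middle of the white foot stop's face that ends the insert's slide (X -84.5, Y 0, Z 12).
- bar_collar (a point): Centre of the red collar (disc 28 mm across, 6 thick) on the spring bar, a steel rod 8 mm in diameter along Y at X 50, Z 22. At rest it is at Y -81, its face towards the insert at Y -78. Between this face and the right rail (outer face Y -54) the rod is bare: put the fork astride it here and push the collar towards -Y. Behind it: spring, end block at Y -112 to -122, 40 high.
- bar_tip (a point): The spring bar's free end, at rest at X 50, Y -36, Z 22, 8 mm deep in the hole of the insert's ear. It moves with the bar.
- spring_bar (a joint): Travel of the spring bar in m: 0 at rest, growing as the collar is pressed towards -Y, end stop at 0.018. The insert is free from about 0.009 on. Spring force 1.5 N at 0, 6 N at the end stop; it springs back by itself.
- insert: Loose orange blade insert, 120 to 210 g, slippery on the deck: plate 100 (x) x 88 (y) x 10 mm. Origin: centre of its underside; z to the grip's side; x up the slope. Black grip ridge on top: x -35 to 25, 16 thick in y, top at z 40. Ear with the bar's hole: x 29 to 50, y -44 to -32, up to z 34. Starts with its origin at X 9; once freed it slides by itself to X -34.5.
- insert_grip (a point): Middle of the top of the insert's black grip ridge (insert frame x -5, y 0, z 40 mm). Moves with the insert.
- fork: Loose fork tool, 65 to 105 g, 122 mm long. Origin: midway between the prong tips; z runs up to the handle. Two prongs z 0 to 26 mm, each 8 mm wide (x) and 12 mm thick (y), with a 16 mm gap between them in x; bridge z 26 to 38, 32 wide in x; yellow handle z 38 to 122, 24 mm wide in x, 16 mm thick in y (grip it across y). Symmetric under a half turn about z. It starts upright in the stand.
- fork_stand: Fixed wooden stand for the fork. Origin: centre of its underside. Base 90 x 80 x 8 mm; on it a pocket 44 (x) x 26 (y) mm inside, walls 6 mm, rim at z = 55 mm. The fork stands on the pocket's floor at z = 8 mm, its x along the stand's x.
- tray: Fixed blue tray, open on top, outside 200 (x) x 150 (y) x 28 mm high, walls and floor 5 mm. Origin: centre of its underside.
- mug: Loose white mug, 76 mm across, 85 mm tall, a bystander. Origin: centre of its underside.
- jar: Loose amber jar with a steel cap, 60 mm across, 85 mm tall, a bystander. Origin: centre of its underside.
- bowl: Loose blue bowl, 72 mm across, 40 mm tall, a bystander. Origin: centre of its underside.
There are look-alikes about, which are no part of the job. What is shaped like the insert but purple is not meant.

How it is judged:
By the outcome, as a careful person would: the job done as asked, in the order asked, and still so for the second after the job is handed in, with the robot touching nothing.
It also fails if it takes over 61 s, if anything falls off the work surface, if the arm or the gripper's body presses on something with over 40 N, if the wrist force passes 120 N, or if a joint passes its speed limit or range.

ROBOT

A 6-joint arm with a two-finger parallel gripper is mounted at the origin on the work surface. World frame = base frame: x ahead of the robot, y to its left, z up, the work surface at z = 0. Lengths are in mm, angles in rad, forces in N, time in s.
With the tool pointing down it reaches from about 250 to 775 mm from the base axis. Payload 8.9 kg.
Tool frame: the origin (TCP) lies at the very end of the fingers, on their centre line; the grasp point (between the pads) lies 19 mm behind it; z points along the fingers, y is the line along which they close (so a half turn about z gives the same grasp; the last joint's range is limited). The gripper opens to 85 mm and grips with 20 to 120 N. Pads are 22 mm wide; open, the fingers measure 114 mm over their backs; the gripper's body (76 mm by 85 mm) begins 54 mm behind the grasp point. The pads swing forward as they close: fully open they stand 13 mm farther back than shut.
Start: joints at [-1.431, 0.291, -0.153, 1.127, 0, 1.431], TCP at [144.483, -504.726, 231.305] pointing down, gripper open.
Joint ranges: [-2.52, 2.52], [-0.91, 1.74], [-1.3, 1.37], [-1.96, 2.02], [-1.52, 1.47], [-3.14, 3.14]. Speed limits (rad/s): [2.22, 2.22, 2.79, 3.14, 3.14, 3.14].

INTERFACE

Orientations are given as a unit quaternion [w, x, y, z].
In Python, from plant import manip gives the robot as it stands. The module is installed in compiled form; this text tells all that it offers.
- The arm moves only by the tool apply_moves, never from a script. Its argument "targets" is text: rows parted by semicolons, each of 5 numbers parted by spaces: the shift along the world's x, y, z in mm, then the turn about the world's z in units of 5 degrees (1.0 is 5 degrees), then the opening, from 0 (shut) to 1 (fully open). A call has 1 to 12 rows; each row is the pose to reach, as a shift and turn from the pose commanded when the call began; what a row does not reach only later rows make up. A row lasts 1/12 s, in which the tool goes at most 41.7 mm and 7.16 degrees, less where a joint would pass 70% of its speed; a pose out of reach is approached as far as the arm can. A call with a gripper value outside its range is refused whole. The fingers move at their own pace and stop on an object; the grip force is fixed at half the most. Time passes only in rows, so rows that repeat a pose let the fingers close. It gives the time, the measured TCP pose, the force, the opening and the grip force at its end, in the units of the state.
- manip.get_obs(): the state, without advancing time (a new reading comes with each control period).
- manip.capture(name): name is "scene" or "top"; returns (picture, depth): 420x560x3 uint8, red, green, blue; 420x560 float32, mm along the optical axis (not along the pixel's ray), 0 where there is no reading.
- manip.get_calibration(name): a dict with "intrinsics" (3x3 intrinsics, pixels), "T" (4x4, takes a point from camera to world coordinates). Camera axes: x right, y up, looking along -z (the intrinsics and any distortion apply to the point x, -y, -z); pixel columns grow to the right and rows downward; lengths in mm; the calibration is good to about 2 mm. A picture is of the moment at which its call begins. get_calibration takes no time and is no camera call.
- manip.sign_off(): hands the job in; it is judged then, once.
Trained networks look in the newest picture that a camera, given by its name, has taken for a name from the list of things; names that differ only in an ending like _2 or _b are one class to them, and where a whole thing is asked for, a point or a joint stands for the part that bears it (a point fixed in the world has none). Each returns a list of dicts, best first, with "confidence" (0 to 1); they miss things now and then, are a little off and sometimes report something else, mostly with a low value. They report only what shows in the picture. A call takes as long as a camera call. They do not tell look-alikes from the thing itself.
- manip.spot_in(camera, query): "centre" ([column, row] in pixels, amid what is visible of it).
- manip.regions_of(camera, query): "mask" (420x560 bool, what is visible of it) and "centre" ([column, row] in pixels, amid what is visible of it).
The state is a dict: "clock": time; "joint_positions": joint angles; "joint_vel": joint speeds; "effort": joint torques, N m; "tcp_pos": TCP position; "tcp_rot": TCP orientation; "contact_force": force on the tool from outside, world axes, zero at the start; "moment": the same for the moment, N m; "opening": finger opening in mm; "finger_force": force on a finger pad.
Only numpy, scipy, OpenCV 4.12 (cv2) and the standard library are available. Lean on these libraries where they do the work, as an engineer would, in place of code of your own. Each camera call takes 0.05 s, during which the arm holds its last target. There are 200 camera calls.

## Working session

There is one attempt and no reset: what is moved stays moved. The work goes in short steps, Python scripts to look and compute and a tool call to move; the robot and the scene stay as the last step left them, time stands still between calls to the robot, and variables do not carry over. Pictures are saved under pics/ and viewed, at most 10 in all, crops included, and the job is handed in when it is done.

Besides the shell and the picture viewer there is one more tool, called as name(argument=value, ...), one argument or row to a line, values as JSON. apply_moves: Moves the arm, as the interface text tells. Its arguments: {"type":"object","properties":{"targets":{"type":"string"}},"required":["targets"]}

```bash
mkdir -p pics; cat > h.py <<'E'
import numpy as np, cv2
from plant import manip
def cap(n,f=None):
    p,d=manip.capture(n)
    if f: cv2.imwrite('pics/'+f,p[:,:,::-1])
    return p,d
def cloud(n,d):
    c=manip.get_calibration(n);K=np.array(c['intrinsics']);T=np.array(c['T'])
    v,u=np.mgrid[:d.shape[0],:d.shape[1]]
    P=np.stack([(u-K[0,2])/K[0,0]*d,-(v-K[1,2])/K[1,1]*d,-d],-1)
    W=P@T[:3,:3].T+T[:3,3]; W[d==0]=np.nan
    return W
def proj(n,X):
    c=manip.get_calibration(n);K=np.array(c['intrinsics']);T=np.array(c['T'])
    p=(np.atleast_2d(X)-T[:3,3])@T[:3,:3]
    return np.stack([K[0,0]*p[:,0]/-p[:,2]+K[0,2],K[1,1]*-p[:,1]/-p[:,2]+K[1,2]],-1)
E
python3 - <<'E'
from h import *
ims=[]
for n in ('scene','top'):
    p,d=cap(n,n+'0.png'); np.save(n+'.npy',d); c=manip.get_calibration(n); print(n,{k:np.round(v,3).tolist() for k,v in c.items()})
    W=cloud(n,d)
    for q in ('insert','fork','fork_stand','tray','slicer','mug','jar','bowl','bar_collar'):
        for r in manip.regions_of(n,q)[:3]:
            m=r['mask']; print(q,round(r['confidence'],2),np.round(r['centre']),np.round(np.nanmedian(W[m],0)),np.round(np.nanmin(W[m],0)),np.round(np.nanmax(W[m],0)))
print(manip.get_obs())
E
```

```text
scene {'intrinsics': [[424.422, 0.0, 280.245], [0.0, 424.422, 213.572], [0.0, 0.0, 1.0]], 'T': [[-0.762, -0.439, 0.476, 960.317], [0.648, -0.512, 0.564, 499.547], [-0.003, 0.738, 0.674, 710.854], [0.0, 0.0, 0.0, 1.0]]}
insert 0.9 [406. 244.] [320. 183.  13.] [251. 115.   2.] [376. 239.  44.]
insert 0.79 [329. 206.] [362. -19.  13.] [ 288. -105.   -0.] [409.  32.  45.]
insert 0.6 [289. 241.] [562.  58.  95.] [523.   5.  43.] [592.  94. 129.]
fork 0.63 [398. 320.] [552. 315.  94.] [435. 259.  -1.] [564. 330. 134.]
fork_stand 0.56 [389. 346.] [563. 325.  10.] [489. 268.   1.] [592. 358.  60.]
tray 0.96 [221. 171.] [ 492. -312.    8.] [ 385. -395.    2.] [ 604. -216.   33.]
slicer 0.92 [251. 246.] [683.  64. 163.] [ 458. -254.   -2.] [760. 137. 202.]
mug 0.94 [128. 212.] [ 765. -270.   57.] [ 692. -444.   -1.] [ 800. -254.   89.]
jar 0.65 [292. 374.] [736. 262.  80.] [669. 189.  -0.] [757. 283.  90.]
bowl 0.64 [189. 311.] [788.  17.  26.] [757. -37.   0.] [826.  64.  45.]
bowl 0.58 [290. 373.] [737. 262.  81.] [701. 225.   4.] [757. 283.  90.]
top {'intrinsics': [[449.747, 0.0, 275.521],
[... 1179 characters left out ...]
: 1.0, 'joint_positions': array([-1.43129611e+00,  2.90693289e-01, -1.53375098e-01,  1.12669404e+00,
        1.64548213e-05,  1.43152290e+00]), 'joint_vel': array([ 0.00053925,  0.00063342, -0.00115873,  0.00072012, -0.00125206,
        0.0013034 ]), 'effort': array([ 8.33111080e-04, -5.37026882e+01,  3.31647277e+01,  1.49792904e-03,
       -1.99599690e-04,  1.42969805e-05]), 'tcp_pos': array([ 144.49238896, -504.74153402,  231.31790323]), 'tcp_rot': array([1.69465660e-05, 9.90301375e-01, 1.38935910e-01, 8.22933234e-06]), 'contact_force': array([-0.40699585,  0.76232348,  0.38783077]), 'moment': array([-0.01339945,  0.05690454,  0.007847  ]), 'finger_force': 0.0, 'opening': 85.6831408261443}
```

View pics/scene0.png

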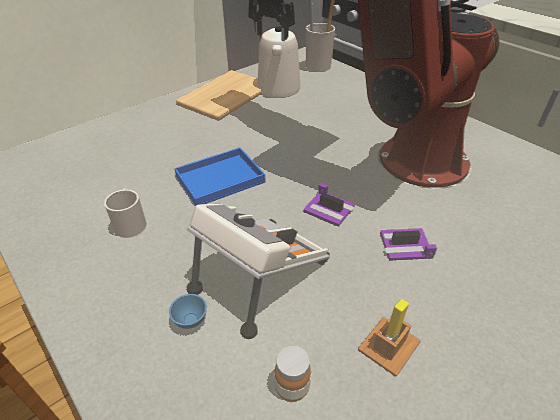

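View pics/top0.png

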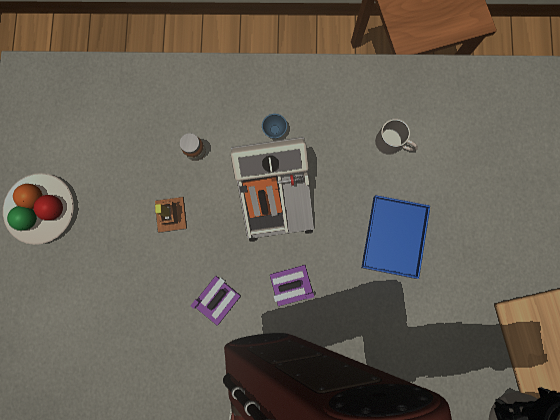

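```bash
cat > fit.py <<'E'
from h import *
from scipy.optimize import least_squares
def sdf(P,boxes):
    out=[]
    for lo,hi in boxes:
        lo,hi=np.array(lo,float),np.array(hi,float)
        q=np.abs(P-(lo+hi)/2)-(hi-lo)/2
        out.append(np.linalg.norm(np.maximum(q,0),axis=1)+np.minimum(q.max(1),0))
    out=np.array(out); return out.min(0)
a=np.radians(32)
Rs=np.array([[np.cos(a),0,-np.sin(a)],[0,1,0],[np.sin(a),0,np.cos(a)]]) # deck->slicer cols
def tolocal(W,p,tilt=False,z0=0):
    c,s=np.cos(p[2]),np.sin(p[2])
    L=(W-[p[0],p[1],z0])@np.array([[c,-s,0],[s,c,0],[0,0,1]])
    return (L-[0,0,77])@Rs if tilt else L
def fit(W,p0,boxes,sel,tilt=False,it=4,dz=True):
    p=np.append(np.array(p0,float),0)
    for _ in range(it):
        L=tolocal(W,p,tilt,p[3]); m=sel(L); Q=W[m]
        f=lambda p:np.append(sdf(tolocal(Q,p,tilt,p[3]),boxes),(p[3]/2*10))
        r=least_squares(f,p,loss='soft_l1',f_scale=1.5,x_scale=[1,1,.01,1]); p=r.x
    return p,len(Q),np.median(np.abs(r.fun))
X=dict(
tray=[((-100,-75,0),(100,75,5)),((-100,-75,0),(-95,75,28)),((95,-75,0),(100,75,28)),((-100,-75,0),(100,-70,28)),((-100,70,0),(100,75,28))],
stand=[((-45,-40,0),(45,40,8)),((-28,-19,8),(-22,19,55)),((22,-19,8),(28,19,55)),((-28,-19,8),(28,-13,55)),((-28,13,8),(28,19,55))],
slicer=[((-110,-125,-10),(150,59,0)),((75,-125,0),(150,59,48)),((-100,46,0),(75,54,14)),((-100,-54,0),(75,-46,14)),((33,36,12),(51,54,17))])
def insb(x0): return [((x0-50,-44,0),(x0+50,44,10)),((x0-35,-8,10),(x0+25,8,40)),((x0+29,-44,10),(x0+50,-32,34))]
E
python3 - <<'E'
from fit import *
def pts(n):
    W=cloud(n,np.load(n+'.npy')).reshape(-1,3); return W[np.isfinite(W[:,0])]
A={n:pts(n) for n in ('scene','top')}; A['both']=np.vstack([A['scene'],A['top']])
for n,W in A.items():
    for ob,p0,bx,sel,t in [
     ('tray',(492,-310,np.pi/2),X['tray'],lambda L:(abs(L[:,0])<115)&(abs(L[:,1])<90)&(L[:,2]>3)&(L[:,2]<40),False),
     ('slicer',(585,30,0.1),X['slicer']+insb(9),lambda L:(L[:,0]>-105)&(L[:,0]<160)&(L[:,1]>-135)&(L[:,1]<70)&(L[:,2]>-3)&(L[:,2]<60),True)]:
        p,k,e=fit(W,p0,bx,sel,t); print(n,ob,np.round(p,3),k,round(e,2))
    best=[]
    for y in np.arange(-1.5,1.6,.25):
        p,k,e=fit(W,(545,313,y),X['stand'],lambda L:(abs(L[:,0])<55)&(abs(L[:,1])<50)&(L[:,2]>4)&(L[:,2]<60),False); 
        best.append((e,k,np.round(p,3).tolist()))
    for b in sorted(best)[:5]: print(n,'stand',b)
# fork yellow
for n in A:
    if n=='both':continue
    p=cv2.imread('pics/%s0.png'%n).astype(int); W=cloud(n,np.load(n+'.npy'))
    m=(p[...,2]>140)&(p[...,1]>120)&(p[...,0]<80); Y=W[m]; Y=Y[(abs(Y[:,0]-545)<60)&(abs(Y[:,1]-313)<60)&(Y[:,2]>60)]
    print(n,len(Y),np.round(np.median(Y,0)),np.round(Y.min(0)),np.round(Y.max(0))); T=Y[Y[:,2]>124]; print(len(T),T.mean(0))
s=cv2.imread('pics/scene0.png')[270:390,330:450]; t=cv2.imread('pics/top0.png')[150:250,140:340]
cv2.imwrite('pics/crop1.png',np.hstack([cv2.resize(s,(400,400),interpolation=2),cv2.resize(t[:, :],(400,200),interpolation=2).repeat(1,0) if 0 else cv2.copyMakeBorder(cv2.resize(t,(400,200),interpolation=2),0,200,0,0,0)]))
E
```

```text
scene tray [ 470.235 -324.933    1.428   23.711] 373 1.29
scene slicer [5.77565e+02 5.09830e+01 1.60000e-01 2.26100e+00] 5272 1.08
scene stand (np.float64(0.6305741076718334), 1940, [541.512, 311.712, 0.159, 1.414])
scene stand (np.float64(0.6305741219116037), 1940, [541.512, 311.712, 0.159, 1.414])
scene stand (np.float64(0.6308091860938259), 1940, [541.511, 311.713, 0.158, 1.414])
scene stand (np.float64(0.6308092080763554), 1940, [541.511, 311.713, 0.158, 1.414])
scene stand (np.float64(0.6331312111898768), 1940, [541.509, 311.718, 0.158, 1.415])
top tray [ 491.212 -306.531    1.821   22.902] 335 1.72
top slicer [5.77331e+02 5.13810e+01 1.58000e-01 3.76000e-01] 6115 1.48
top stand (np.float64(1.1705884798164705), 767, [542.466, 313.578, 0.164, 0.725])
top stand (np.float64(1.1705884844512635), 767, [542.466, 313.578, 0.164, 0.725])
top stand (np.float64(1.1705884848227708), 767, [542.466, 313.578, 0.164, 0.725])
top stand (np.float64(1.1705887859487296), 767, [542.466, 313.578, 0.164, 0.725])
top stand (np.float64(1.1733578171579353), 768, [542.429, 313.572, 0.163, 0.72])
both tray [ 490.346 -306.164    1.808   23.353] 621 1.59
both slicer [5.77855e+02 5.11480e+01 1.60000e-01 1.37700e+00] 11299 1.17
both stand (np.float64(0.7542385159029799), 2676, [541.55, 312.373, 0.158, 1.295])
both stand (np.float64(0.7542385355044772), 2676, [541.55, 312.373, 0.158, 1.295])
both stand (np.float64(0.7542385623836996), 2676, [541.55, 312.373, 0.158, 1.295])
both stand (np.float64(0.7544942927141278), 2676, [541.548, 312.364, 0.158, 1.296])
both stand (np.float64(0.7544943189611875), 2676, [541.548, 312.364, 0.158, 1.296])
scene 204 [546. 319. 129.] [533. 304.  61.] [554. 320. 134.]
113 [544.44345406 312.57814892 130.62017257]
top 32 [545. 315. 129.] [533. 306. 125.] [554. 320. 134.]
32 [544.15117442 313.53103683 129.34552107]
```

View pics/crop1.png

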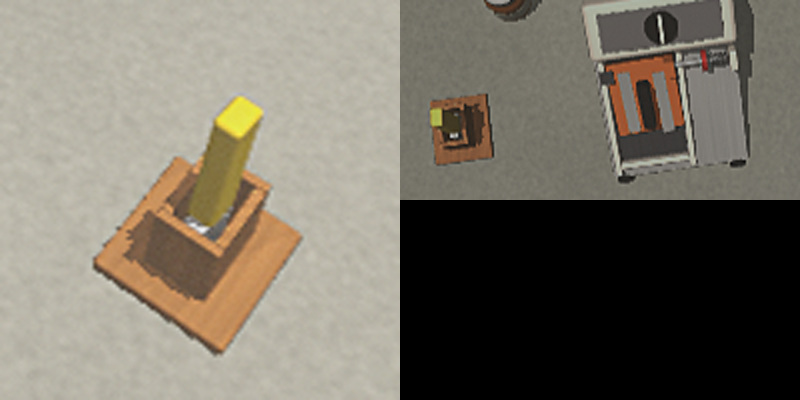

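apply_moves(
  targets="400 818 -20 -1.4 0.6;400 818 -20 -1.4 0.6;400 818 -20 -1.4 0.6;400 818 -20 -1.4 0.6;400 818 -20 -1.4 0.6;400 818 -20 -1.4 0.6;400 818 -20 -1.4 0.6;400 818 -20 -1.4 0.6;400 818 -20 -1.4 0.6;400 818 -20 -1.4 0.6;400 818 -20 -1.4 0.6;400 818 -20 -1.4 0.6",
)

```text
clock: 2.0
tcp_pos: [364.6, -53.7, 220.7]
tcp_rot: [0.0, 0.997, 0.078, 0.001]
contact_force: [0.6, -0.7, 0.7]
opening: 51.6
finger_force: 0.0
```

```bash
python3 - <<'E'
from fit import *
W=np.vstack([cloud(n,np.load(n+'.npy')).reshape(-1,3) for n in ('scene','top')]); W=W[np.isfinite(W[:,0])]
p,k,e=fit(W,(492,-310,-.18),X['tray'],lambda L:(abs(L[:,0])<112)&(abs(L[:,1])<87)&(L[:,2]>3)&(L[:,2]<40)); print(p,k,e)
E
```

```text
[ 4.92551646e+02 -3.07206131e+02 -1.73039175e-01  1.48930326e+00] 5706 0.9044191362125407
```

apply_moves(
  targets="179.5 366.7 -10 0 0.6;179.5 366.7 -10 0 0.6;179.5 366.7 -10 0 0.6;179.5 366.7 -10 0 0.6;179.5 366.7 -10 0 0.6;179.5 366.7 -10 0 0.6;179.5 366.7 -10 0 0.6;179.5 366.7 -10 0 0.6;179.5 366.7 -10 0 0.6;179.5 366.7 -10 0 0.6;179.5 366.7 -10 0 0.6;179.5 366.7 -10 0 0.6",
)

```text
clock: 3.0
tcp_pos: [557.6, 211.2, 210.3]
tcp_rot: [-0.017, 0.994, 0.111, -0.002]
contact_force: [-0.7, 0.7, 0.1]
opening: 51.3
finger_force: 0.0
```

apply_moves(
  targets="-13 100 0 0 0.6;-13 100 0 0 0.6;-13 100 0 0 0.6;-13 100 0 0 0.6;-13 100 0 0 0.6;-13 100 0 0 0.6",
)

```text
clock: 3.5
tcp_pos: [557.1, 265.3, 210.8]
tcp_rot: [-0.034, 0.989, 0.145, -0.006]
contact_force: [0.2, -0.2, 0.1]
opening: 50.9
finger_force: 0.0
```

```bash
python3 - <<'E'
from h import *
p,d=cap('scene','s1.png'); W=cloud('scene',d); o=manip.get_obs(); print(o['tcp_pos'],o['tcp_rot'],o['clock'])
q=cv2.imread('pics/s1.png').astype(int);m=(q[...,2]>140)&(q[...,1]>120)&(q[...,0]<80); Y=W[m]; Y=Y[(abs(Y[:,0]-545)<60)&(abs(Y[:,1]-313)<60)&(Y[:,2]>60)];print(len(Y),Y.mean(0))
E
```

```text
[557.14288074 265.31260515 210.80244935] [-0.03358412  0.98887165  0.14480459 -0.00605003] 3.55
258 [547.54480054 315.72280512 104.8775862 ]
```

```bash
python3 - <<'E'
from h import *
o=manip.get_obs(); print(np.round(o['joint_positions'],3),np.round(o['joint_vel'],3))
E
```

```text
[0.29  0.475 0.068 1.166 0.068 3.141] [-0.007 -0.004 -0.005 -0.002 -0.001 -0.001]
```

apply_moves(
  targets="0 0 0 1.4 0.6;0 0 0 2.8 0.6;0 0 0 4.2 0.6;0 0 0 5.6 0.6;0 0 0 7 0.6;0 0 0 8.4 0.6;0 0 0 9.8 0.6;0 0 0 11.2 0.6;0 0 0 12.6 0.6;0 0 0 14 0.6;0 0 0 15.4 0.6;0 0 0 16.8 0.6",
)

```text
clock: 4.55
tcp_pos: [557.3, 264.7, 210.8]
tcp_rot: [-0.021, 0.636, 0.771, -0.027]
contact_force: [0.7, -0.5, -0.3]
opening: 51.6
finger_force: 0.0
```

apply_moves(
  targets="-1 4 0 1.4 0.6;-2 8 0 2.8 0.6;-4 12 0 4.2 0.6;-5 17 0 5.6 0.6;-6 21 0 7 0.6;-7 25 0 8.4 0.6;-8 30 0 9.8 0.6;-10 34 0 11.2 0.6;-11 38 0 12.6 0.6;-12 43 0 14 0.6;-13 47 0 15.4 0.6;-13 47 0 16.8 0.6",
)

```text
clock: 5.55
tcp_pos: [544.1, 312.4, 210.8]
tcp_rot: [0.003, -0.044, 0.998, -0.034]
contact_force: [-0.4, -0.4, -0.8]
opening: 51.5
finger_force: 0.0
```

apply_moves(
  targets="0 0 -40 0.8 0.6;0 -1 -80 0.8 0.6;0 -1 -115 0.8 0.6;0 -1 -140 0.8 0.6;0 -1 -146 0.8 0.6;0 -1 -146 0.8 0.6;0 -1 -146 0.8 0;0 -1 -146 0.8 0;0 -1 -146 0.8 0;0 -1 -146 0.8 0;0 -1 -146 0.8 0;0 -1 -146 0.8 0",
)

```text
clock: 6.55
tcp_pos: [545.7, 311.8, 66.8]
tcp_rot: [0.005, -0.075, 0.997, -0.034]
contact_force: [0.0, -1.2, 6.9]
opening: 15.7
finger_force: 59.8
```

apply_moves(
  targets="0 0 18 0 0;0 0 34 0 0;-8 -1 34 0 0;-14 -2 35 0 0;-20 -3 36 0 0;-25 -4 36 0 0;-30 -5 36 0 0;-35 -6 36 0 0;-40 -6 35 0 0;-44 -7 34 0 0;-46 -7 34 0 0;-46 -7 34 0 0",
)

```text
clock: 7.55
tcp_pos: [499.7, 304.9, 99.5]
tcp_rot: [0.006, -0.075, 0.997, -0.034]
contact_force: [6.3, 1.4, 1.5]
opening: 15.3
finger_force: 59.5
```

```bash
python3 - <<'E'
from h import *
p,d=cap('scene','s2.png'); 
cv2.imwrite('pics/s2c.png',cv2.resize(cv2.imread('pics/s2.png')[200:380,300:480],(600,600),interpolation=2)); np.save('s2.npy',d)
print(manip.get_obs()['tcp_pos'])
E
```

```text
[499.68926089 304.89371473  99.46645259]
```

View pics/s2c.png

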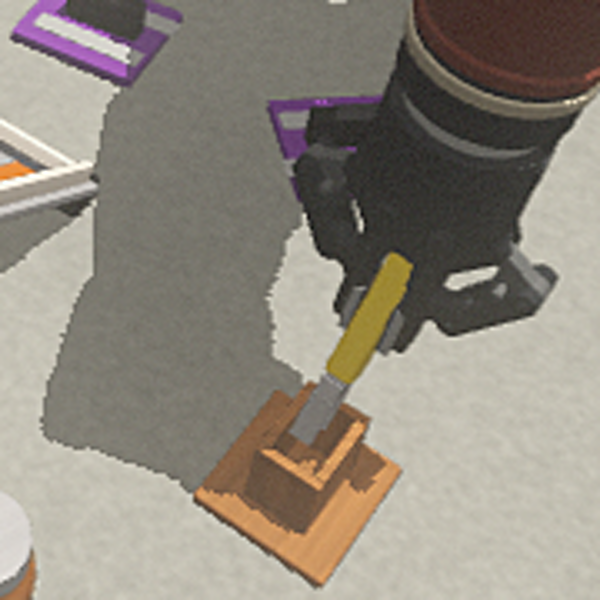

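apply_moves(
  targets="-5 0 30 0 0;-10 0 70 0 0;-10 -30 100 0 0;-10 -60 115 0 0;-10 -60 115 0 0;-10 -60 115 0 0",
)

```text
clock: 8.1
tcp_pos: [488.1, 243.4, 214.4]
tcp_rot: [0.004, -0.075, 0.997, -0.034]
contact_force: [-0.5, -0.2, -1.0]
opening: 15.5
finger_force: 59.1
```

```bash
cat > ffork.py <<'E'
from fit import *
from scipy.spatial.transform import Rotation as R
FB=[((-16,-6,0),(-8,6,26)),((8,-6,0),(16,6,26)),((-16,-6,26),(16,6,38)),((-12,-8,38),(12,8,122))]
def rot(yaw,th,ph): return R.from_euler('ZYX',[yaw,th,ph]).as_matrix()  # th<0 leans handle to -x
def fitfork(tcp,tool,cams=('scene','top'),th0=-.56,s0=78,ph0=0.,yaw=None,verbose=True):
    q=tool; M=R.from_quat([q[1],q[2],q[3],q[0]]).as_matrix()
    g=tcp-19*M[:,2]; yaw=np.arctan2(M[1,0],M[0,0])+np.pi if yaw is None else yaw
    yaw=(yaw+np.pi/2)%np.pi-np.pi/2
    def f0(p): return rot(yaw+p[5],p[3],p[4])
    p=np.r_[0,0,0,th0,ph0,0.]; p[:3]=g-s0*f0(p)[:,2]
    Ws=[]
    for n in cams:
        im,d=manip.capture(n); W=cloud(n,d); i=im.astype(int)
        ok=((i[...,0]>90)&(i[...,2]<.7*i[...,0])|(i.min(-1)>85))&np.isfinite(W[...,0])
        Ws.append(W[ok])
    W=np.vstack(Ws)
    for k in (14,8,6,5,5):
        L=(W-p[:3])@f0(p); m=np.abs(sdf(L,FB))<k; Q=W[m]
        fun=lambda p:np.r_[sdf((Q-p[:3])@f0(p),FB),p[5]*60,p[4]*10]
        p=least_squares(fun,p,loss='soft_l1',f_scale=1.5,x_scale=[1,1,1,.02,.02,.02]).x
    if verbose: print('tip',p[:3].round(1),'th,ph deg',np.degrees(p[3:]).round(1),'n',len(Q),'s',((g-p[:3])@f0(p)).round(1),'g',g.round(1),'yaw',round(yaw,3))
    return p,g,yaw
E
python3 - <<'E'
from ffork import *
o=manip.get_obs(); print(o['tcp_pos'],o['clock'])
p,g,yaw=fitfork(o['tcp_pos'],o['tcp_rot'],('scene',)); fitfork(o['tcp_pos'],o['tcp_rot'],('top',)); fitfork(o['tcp_pos'],o['tcp_rot'])
E
```

```text
[488.11199021 243.41374839 214.40915726] 8.1
tip [528.5 246.  168.2] th,ph deg [-29.6  -5.3   2.5] n 755 s [-2.7 -0.6 76.8] g [487.9 244.7 233.4] yaw 0.149
tip [551.9 246.5 185.1] th,ph deg [-47.7  -6.4  -0. ] n 35 s [-7.2 -1.2 79.9] g [487.9 244.7 233.4] yaw 0.149
tip [528.3 247.2 165.4] th,ph deg [-29.5  -4.4   1. ] n 792 s [-1.7 -1.8 79.1] g [487.9 244.7 233.4] yaw 0.149
```

apply_moves(
  targets="5 -36 15 0 0;10 -72 25 0 0;20 -110 30 0 0;30 -148 30 0 0;40 -186 30 0 0;50 -222 30 0 0;60 -250 25 0 0;66 -261 10 0 0;67 -261 -6 0 0;67 -261 -6 0 0;67 -261 -6 0 0",
)

```text
clock: 9.22
tcp_pos: [554.3, -16.0, 206.4]
tcp_rot: [0.002, -0.076, 0.997, -0.034]
contact_force: [-0.2, 0.3, -0.5]
opening: 15.3
finger_force: 59.2
```

```bash
cat > m.py <<'E'
from ffork import *
import sys
o=manip.get_obs(); print(o['tcp_pos'],o['clock'])
S=(577.8,51.1,.16,1.6)
for cams in (('scene',),('top',),('scene','top')):
    p,g,yaw=fitfork(o['tcp_pos'],o['tcp_rot'],cams,th0=-.515,s0=78,ph0=-.07)
    z=rot(yaw+p[5],p[3],p[4])[:,2]
    s=dict(scene=(577.6,51.,.16,2.26),top=(577.3,51.4,.16,.4)).get(cams[0] if len(cams)==1 else '',S)
    for k in (0,16): print(cams,k,'deck',tolocal((p[:3]+k*z)[None],s,True,s[3]).round(1))
E
python3 m.py
```

```text
[554.34127731 -16.0177752  206.41973391] 9.2167
tip [594.8 -13.1 159.7] th,ph deg [-29.4  -4.7   1.3] n 556 s [-2.9 -0.9 77.2] g [554.2 -14.8 225.4] yaw 0.152
('scene',) 0 deck [[ 48.4 -66.   64.6]]
('scene',) 16 deck [[ 49.1 -64.8  80.5]]
tip [592.9 -14.4 157.7] th,ph deg [-29.5  -0.    0. ] n 0 s [ 0.   5.5 77.8] g [554.2 -14.8 225.4] yaw 0.152
('top',) 0 deck [[ 46.7 -67.4  65.5]]
('top',) 16 deck [[ 47.4 -67.3  81.5]]
tip [595.9 -12.9 161.8] th,ph deg [-29.5  -5.1   2.3] n 555 s [-4.8 -0.6 75.9] g [554.2 -14.8 225.4] yaw 0.152
('scene', 'top') 0 deck [[ 50.6 -66.1  66.5]]
('scene', 'top') 16 deck [[ 51.3 -64.9  82.4]]
```

apply_moves(
  targets="8 1 -13 0 0;16 2 -25 0 0;21 3 -33 0 0;26 3 -41 0 0;31 4 -49 0 0;31 4 -49 0 0;31 4 -49 0 0",
)

```text
clock: 10.0
tcp_pos: [586.1, -12.6, 157.9]
tcp_rot: [0.003, -0.075, 0.997, -0.034]
contact_force: [-0.6, 0.6, -0.5]
opening: 15.3
finger_force: 59.2
```

```bash
python3 - <<'E'
from h import *
t=manip.capture('top')[0]; s=manip.capture('scene')[0]
cv2.imwrite('pics/c3.png',np.hstack([cv2.resize(t[150:250,230:330],(400,400),interpolation=2),cv2.resize(s[180:280,220:320],(400,400),interpolation=2)])[:,:,::-1])
E
```

```text
(no output)
```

View pics/c3.png

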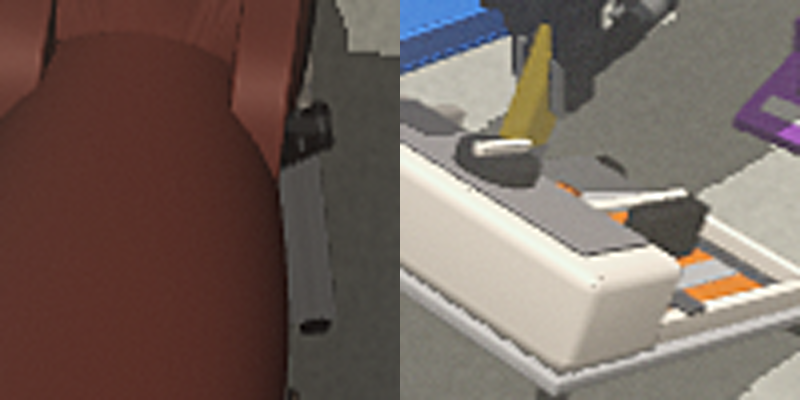

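apply_moves(
  targets="0.5 -3 0 0 0;1 -6 0 0 0;1.5 -9 0 0 0;2 -12 0 0 0;2.4 -15 0 0 0;2.9 -18 0 0 0;3.2 -20 0 0 0;3.2 -20 0 0 0",
)

```text
clock: 10.77
tcp_pos: [589.4, -32.7, 158.6]
tcp_rot: [0.004, -0.075, 0.997, -0.034]
contact_force: [-0.7, 6.2, 0.2]
opening: 15.0
finger_force: 59.2
```

```bash
cat > ins.py <<'E'
from fit import *
im,d=manip.capture('scene'); W=cloud('scene',d); S=(577.6,51.,.16)
i=im.astype(int); m=(i[...,0]>150)&(i[...,2]<90)&(i[...,1]<150)
L=tolocal(W[m],S,True,2.26); k=(abs(L[:,1])<46)&(L[:,2]>0)&(L[:,2]<20)&(abs(L[:,0])<110); L=L[k]
print('orange X',np.percentile(L[:,0],[1,50,99]).round(),'Y',np.percentile(L[:,1],[1,99]).round(),len(L))
L=tolocal(W.reshape(-1,3),S,True,2.26); k=(abs(L[:,1])<20)&(L[:,2]>22)&(L[:,2]<45)&(L[:,0]<60)&(L[:,0]>-110); L=L[k]
print('grip X',np.percentile(L[:,0],[2,50,98]).round(),'Y',np.percentile(L[:,1],[2,50,98]).round(),'Zmax',np.percentile(L[:,2],98).round(),len(L))
print(manip.get_obs()['contact_force'],manip.get_obs()['clock'])
E
python3 ins.py
```

```text
orange X [-79. -34.  16.] Y [-41.  42.] 160
grip X [-64. -29.  -8.] Y [-6.  7.  9.] Zmax 39.0 197
[-1.59508733  5.19077856  0.19597543] 10.8167
```

apply_moves(
  targets="-1.6 10 0 0 0;-3.2 20 0 0 0;-3.2 20 0 0 0;-14 18 17 0 0;-25 16 34 0 0;-36 15 51 0 0;-44 16 80 0 0;-48 40 90 0 0;-52 78 90 0 0;-57 118 88 0 0;-62 158 80 0 0;-66 198 70 0 0",
)

```text
clock: 11.82
tcp_pos: [523.6, 166.9, 229.6]
tcp_rot: [0.005, -0.075, 0.997, -0.035]
contact_force: [1.2, -0.5, -1.0]
opening: 15.1
finger_force: 59.2
```

apply_moves(
  targets="-4 38 0 0 0;-8 76 0 0 0;-12 114 -10 0 0;-16 141 -20 0 0;-16 141 -20 0 0;-16 141 -20 0 0",
)

```text
clock: 12.32
tcp_pos: [506.8, 307.4, 208.0]
tcp_rot: [0.003, -0.077, 0.996, -0.035]
contact_force: [-0.3, -1.4, -0.6]
opening: 15.3
finger_force: 59.2
```

```bash
python3 ins.py; python3 - <<'E'
from ffork import *
o=manip.get_obs(); print(o['tcp_pos'],o['clock'])
p,g,yaw=fitfork(o['tcp_pos'],o['tcp_rot'],('scene',),th0=-.515,ph0=-.07)
print(tolocal(p[None,:3],(541.5,312,.159)))
E
```

```text
orange X [-79. -34.  14.] Y [-40.  42.] 158
grip X [-65. -27.  -7.] Y [-7.  7.  9.] Zmax 39.0 198
[ 1.81234574 -0.04301606 -0.86956337] 12.3667
[507.31544551 306.41863455 208.54326076] 12.3667
tip [547.8 309.4 162. ] th,ph deg [-29.5  -4.6   2.4] n 861 s [-2.7  0.  77.1] g [507.1 307.7 227.5] yaw 0.153
[[  5.77579674  -3.57514361 161.97472712]]
```

apply_moves(
  targets="0.5 2 -40 0 0;0.5 2 -75 0 0;0.5 2 -95 0 0;0.5 2 -108 0 0;0.5 2 -120 0 0;0.5 2 -120 0 0",
)

```text
clock: 12.92
tcp_pos: [507.6, 306.3, 87.1]
tcp_rot: [0.003, -0.074, 0.997, -0.035]
contact_force: [-0.6, -0.1, -0.9]
opening: 15.0
finger_force: 59.2
```

apply_moves(
  targets="5 1 1 0 0;10 2 2 0 0;15 2 4 0 0;20 3 5 0 0;25 4 6 0 0;30 5 7 0 0;35 5 8 0 0;40 6 8 0 0;42 6 8 0 0;42 6 8 0 0",
)

```text
clock: 13.75
tcp_pos: [549.6, 313.8, 98.1]
tcp_rot: [0.003, -0.075, 0.997, -0.034]
contact_force: [-5.4, 0.1, 1.7]
opening: 15.4
finger_force: 59.1
```

```bash
python3 - <<'E'
from ffork import *
o=manip.get_obs(); print(o['tcp_pos'],o['clock'])
p,g,yaw=fitfork(o['tcp_pos'],o['tcp_rot'],('scene',),th0=0,ph0=-.07)
print(tolocal(p[None,:3],(541.5,312,.159)))
E
```

```text
[549.64765587 313.79368632  98.0902641 ] 13.75
tip [553.7 308.4  40.1] th,ph deg [-4.  -5.3  2.5] n 605 s [ 2.5  0.2 77.3] g [549.4 315.1 117. ] yaw 0.151
[[11.44050664 -5.50260329 40.10483229]]
```

apply_moves(
  targets="-5 1.5 -2 0 0;-5 1.5 -12 0 0;-5 1.5 -22 0 0;-5 1.5 -28 0 0;-5 1.5 -30 0 0;-5 1.5 -30 0 0",
)

```text
clock: 14.3
tcp_pos: [544.8, 315.5, 65.9]
tcp_rot: [0.003, -0.075, 0.997, -0.034]
contact_force: [-0.3, -0.3, -0.6]
opening: 15.2
finger_force: 58.8
```

apply_moves(
  targets="0 0 0 0 0.15;0 0 0 0 0.3;0 0 0 0 0.5;0 0 0 0 0.5;0 1 30 0 0.5;0 3 70 0 0.5;0 5 110 0 0.5;0 5 140 0 0.5;0 5 140 0 0.5",
)

```text
clock: 15.05
tcp_pos: [547.9, 322.4, 214.1]
tcp_rot: [0.009, -0.075, 0.997, -0.032]
contact_force: [-0.1, -0.1, 0.3]
opening: 42.9
finger_force: 0.0
```

```bash
python3 - <<'E'
from ffork import *
o=manip.get_obs(); print(o['tcp_pos'],o['clock'])
im,d=manip.capture('scene'); W=cloud('scene',d); i=im.astype(int)
m=(i[...,0]>140)&(i[...,1]>120)&(i[...,2]<80); Y=W[m]; Y=Y[(abs(Y[:,0]-545)<60)&(abs(Y[:,1]-313)<60)&(Y[:,2]>60)];T=Y[Y[:,2]>124]; print(len(Y),Y.max(0),len(T),T.mean(0))
p,g,yaw=fitfork(np.array([543,312,64.]),o['tcp_rot'],('scene',),th0=0,s0=75); 
E
python3 ins.py
```

```text
[547.91735988 322.37165108 214.12016704] 15.05
142 [555.76257891 325.37311475 134.03602686] 108 [545.51459292 317.5873444  130.8312053 ]
tip [557.2 325.4   9.9] th,ph deg [ -7.1   5.1 -16.5] n 801 s [-3.6 -7.5 75. ] g [542.6 313.2  83. ] yaw 0.151
orange X [-78. -33.  13.] Y [-40.  42.] 153
grip X [-65. -27.  -8.] Y [-6.  6.  9.] Zmax 40.0 196
[-0.4656678   0.16798067 -0.65651523] 15.2
```

apply_moves(
  targets="-3 -40 0 0 0.5;-6 -80 0 0 0.5;-9 -120 0 0 0.5;-12 -160 0 0 0.5;-15 -200 -10 0 0.5;-18 -240 -30 0 0.5;-20 -275 -50 0 0.5;-20 -281 -70 0 0.5;-20 -281 -90 0 0.5;-20 -281 -100 0 0.5;-20 -281 -100 0 0.5",
)

```text
clock: 16.12
tcp_pos: [522.5, 39.8, 103.8]
tcp_rot: [0.001, -0.075, 0.997, -0.034]
contact_force: [-0.6, 0.3, 0.1]
opening: 42.6
finger_force: 0.0
```

apply_moves(
  targets="5 2 -12 0 0.5;5 2 -24 0 0.5;5 2 -30 0 0.5;5 2 -35 0 0.5;5 2 -35 0 0.5;5 2 -35 0 0.5",
)

```text
clock: 16.62
tcp_pos: [530.2, 42.1, 71.9]
tcp_rot: [0.004, -0.076, 0.997, -0.034]
contact_force: [-0.7, 0.9, -0.1]
opening: 42.8
finger_force: 0.0
```

apply_moves(
  targets="-2 0 -2.5 0 0.5;-2 0 -2.5 0 0.4;-2 0 -2.5 0 0.2;-2 0 -2.5 0 0;-2 0 -2.5 0 0;-2 0 -2.5 0 0;-2 0 -2.5 0 0",
)

```text
clock: 17.2
tcp_pos: [528.3, 42.1, 70.5]
tcp_rot: [0.004, -0.076, 0.997, -0.034]
contact_force: [-5.1, 1.4, 14.1]
opening: 15.3
finger_force: 58.2
```

```bash
python3 - <<'E'
from h import *
p,d=manip.capture('scene'); cv2.imwrite('pics/c4.png',cv2.resize(p[170:290,240:360],(600,600),interpolation=2)[:,:,::-1])
print(manip.get_obs()['tcp_pos'],manip.get_obs()['contact_force'])
E
```

```text
[528.32830679  42.10085253  70.51300978] [-4.23771252 -0.31957035 12.59746298]
```

View pics/c4.png

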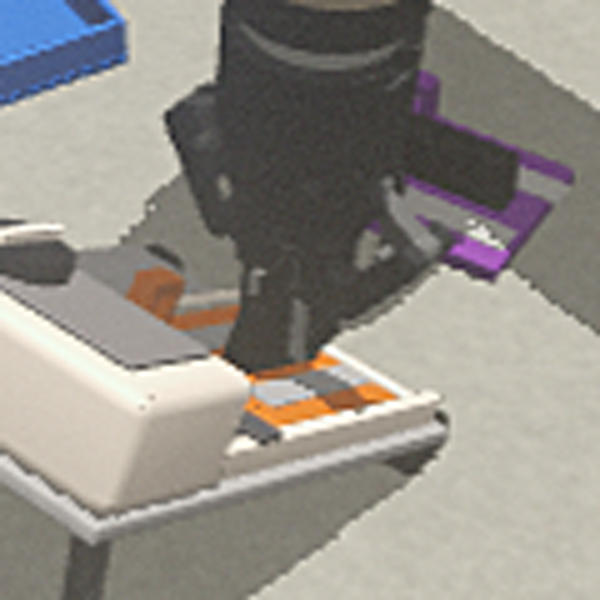

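apply_moves(
  targets="0 0 10 0 0;-2 0 35 0 0;-8 -2 65 0 0;-14 -10 85 0 0;-20 -45 90 -0.5 0;-26 -80 90 -1 0;-32 -118 90 -1.5 0;-38 -156 90 -2 0;-44 -194 90 -2.5 0;-50 -232 85 -3 0;-56 -270 80 -3.4 0;-60 -305 70 -3.7 0",
)

```text
clock: 18.25
tcp_pos: [467.6, -265.8, 140.3]
tcp_rot: [-0.001, 0.087, 0.996, -0.035]
contact_force: [2.4, -0.9, -0.9]
opening: 15.1
finger_force: 59.3
```

apply_moves(
  targets="-2 -40 -10 0 0;-2 -40 -20 0 0;-2 -40 -20 0 0;-2 -40 -20 0 0",
)

```text
clock: 18.58
tcp_pos: [465.2, -302.7, 118.9]
tcp_rot: [-0.003, 0.086, 0.996, -0.033]
contact_force: [1.4, 0.1, -0.7]
opening: 15.0
finger_force: 59.3
```

```bash
python3 - <<'E'
from h import *
p,d=manip.capture('scene'); cv2.imwrite('pics/c5.png',cv2.resize(p[80:220,150:290],(600,600),interpolation=2)[:,:,::-1])
o=manip.get_obs();print(o['tcp_pos'],o['tcp_rot'],o['clock'])
E
```

```text
[ 465.7988516  -302.36679428  119.4709054 ] [-0.00211315  0.08556658  0.99575612 -0.03381792] 18.6333
```

View pics/c5.png

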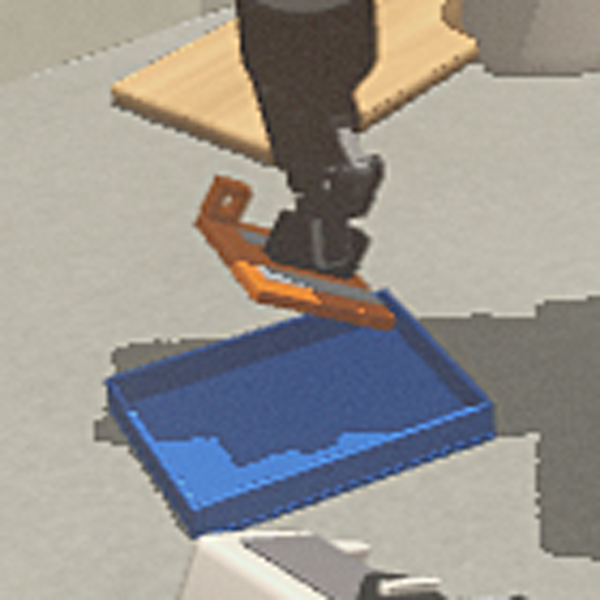

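apply_moves(
  targets="0 0 -35 0 0;0 0 -60 0 0;0 0 -70 0 0;0 0 -73 0 0;0 0 -75 0 0;0 0 -77 0 0;0 0 -77 0 0",
)

```text
clock: 19.22
tcp_pos: [467.2, -303.6, 43.9]
tcp_rot: [-0.001, 0.086, 0.996, -0.035]
contact_force: [0.1, 0.9, 2.9]
opening: 15.0
finger_force: 60.1
```

apply_moves(
  targets="4 -0.7 -1.8 0 0;7.6 -1.3 -3.7 0 0;11.2 -2 -5.9 0 0;14.7 -2.6 -8.3 0 0;18 -3.1 -11 0 0;21 -3.7 -14 0 0;24 -4.2 -17 0 0;26.5 -4.6 -20 0 0;26.5 -4.6 -20 0 0",
)

```text
clock: 19.97
tcp_pos: [494.4, -309.0, 23.6]
tcp_rot: [-0.0, 0.086, 0.996, -0.035]
contact_force: [0.9, -0.6, 4.6]
opening: 14.6
finger_force: 62.1
```

```bash
cat > t.py <<'E'
from fit import *
im,d=manip.capture('scene'); W=cloud('scene',d); i=im.astype(int)
m=(i[...,0]>130)&(i[...,2]<90)&(i[...,1]<150); L=tolocal(W[m],(492.5,-307.2,-.173),False,1.5)
L=L[(abs(L[:,0])<95)&(abs(L[:,1])<70)&(L[:,2]<90)]
print(len(L),L.min(0).round(),L.max(0).round())
for a in range(-80,80,20):
    s=(L[:,0]>=a)&(L[:,0]<a+20); 
    if s.sum()>5: print(a,s.sum(),np.percentile(L[s,2],[10,50,90]).round(1),np.percentile(L[s,1],[5,95]).round())
Q=L[L[:,2]<24]; A=np.c_[Q[:,:2],np.ones(len(Q))]; print('plane',np.linalg.lstsq(A,Q[:,2],rcond=None)[0].round(3))
o=manip.get_obs();print(o['tcp_pos'],o['contact_force'],o['clock'])
cv2.imwrite('pics/last.png',cv2.resize(im[80:220,150:290],(600,600),interpolation=2)[:,:,::-1])
E
python3 t.py
```

```text
348 [-44. -44.   9.] [55. 46. 47.]
-60 16 [14.7 15.4 17.6] [-12.  41.]
-40 49 [13.7 15.9 18.3] [-3. 41.]
-20 42 [14.  15.6 17.9] [ 8. 43.]
0 42 [14.  15.5 17.9] [ 5. 43.]
20 79 [14.2 17.9 21.9] [-39.  41.]
40 120 [14.  18.3 42.9] [-38.  41.]
plane [-4.0000e-03 -7.2000e-02  1.7505e+01]
[ 494.16219737 -308.87082993   23.5898327 ] [ 1.2998706  -0.75068088  2.98446928] 20.0167
```

View pics/last.png

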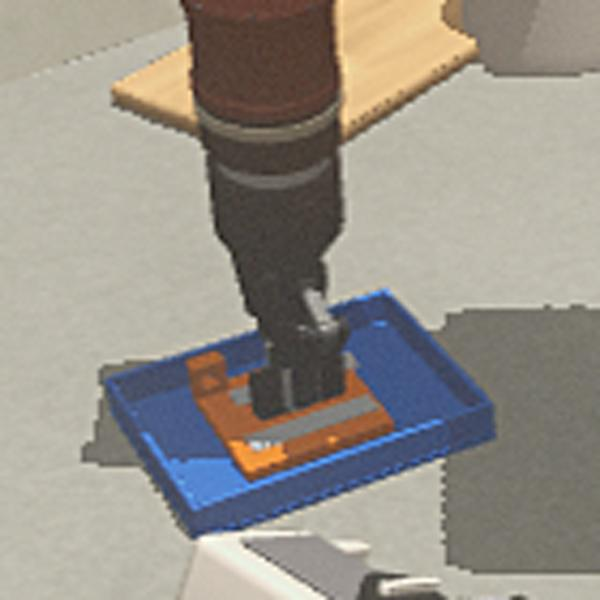

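apply_moves(
  targets="0 0 -1.5 0 0;0 0 -3 0 0;0 0 -3 0 0",
)

```text
clock: 20.27
tcp_pos: [494.4, -309.6, 22.2]
tcp_rot: [0.0, 0.086, 0.996, -0.036]
contact_force: [-3.5, -0.9, 22.8]
opening: 14.8
finger_force: 68.7
```

```bash
python3 t.py
```

```text
346 [-44. -45.   7.] [55. 45. 44.]
-60 16 [13.7 15.5 17.8] [-8. 41.]
-40 50 [14.1 15.4 17.7] [-5. 42.]
-20 40 [13.3 15.3 17.5] [ 5. 43.]
0 41 [13.8 15.4 17.3] [ 7. 42.]
20 72 [13.7 16.4 19.6] [-41.  43.]
40 127 [12.8 16.9 40.6] [-40.  42.]
plane [-1.4000e-02 -6.1000e-02  1.6743e+01]
[ 494.36433523 -309.60177542   22.27639677] [-2.70000896 -0.73449859 22.57333555] 20.3167
```

apply_moves(
  targets="0 0 0 0 0.17;0 0 0 0 0.18;0 0 0 0 0.2;0 0 0 0 0.22;0 0 0 0 0.26;0 0 0 0 0.32;0 0 0 0 0.4;0 0 0 0 0.45;0 2 20 0 0.45;0 5 55 0 0.45;0 5 95 0 0.45;0 5 130 0 0.45",
)

```text
clock: 21.32
tcp_pos: [492.2, -302.4, 150.9]
tcp_rot: [-0.002, 0.086, 0.996, -0.034]
contact_force: [1.3, -1.1, 1.4]
opening: 38.5
finger_force: 0.0
```

apply_moves(
  targets="-40 5 30 0 0.45;-80 5 50 0 0.45;-120 5 60 0 0.45;-120 5 60 0 0.45;-120 5 60 0 0.45",
)

```text
clock: 21.73
tcp_pos: [370.7, -297.9, 210.5]
tcp_rot: [-0.001, 0.087, 0.996, -0.035]
contact_force: [1.2, -0.6, -0.8]
opening: 38.4
finger_force: 0.0
```

```bash
python3 t.py; python3 - <<'E'
from h import *
p,d=cap('scene','end.png')
E
```

```text
317 [-44. -70.   6.] [55. 47. 41.]
-60 8 [11.4 13.9 15.4] [-4. 43.]
-40 46 [10.  14.7 16.5] [ 0. 45.]
-20 36 [10.  13.6 15.7] [ 5. 45.]
0 40 [10.2 13.9 16. ] [ 6. 45.]
20 76 [11.4 14.8 21.8] [-40.  45.]
40 111 [12.  15.  29.2] [-39.  42.]
plane [-9.0000e-03 -5.2000e-02  1.5146e+01]
[ 372.11631504 -298.14223784  209.90474303] [ 0.37866855 -0.49034821 -0.71304618] 21.7833
```

View pics/end.png

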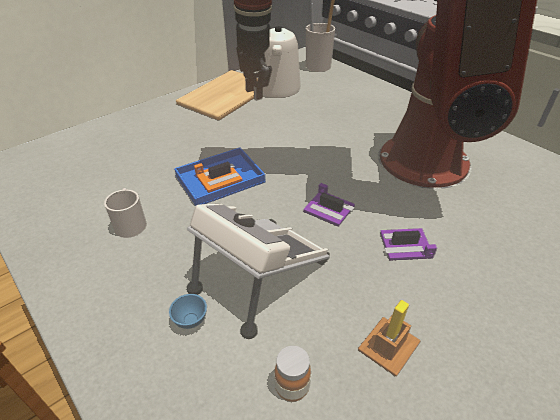

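The final picture shows the insert lying grip up in the tray at (218,176) and the fork upright in its stand at (398,320). The mug (125,212), jar (292,372) and bowl (188,312) are where they started.

```bash
python3 -c "
from plant import manip
print(manip.sign_off())"
```

```text
the job is handed in; nothing more can be done
None
```

I handed the job in at about 22 s: the insert was freed and laid grip up in the blue tray, the fork stands back in its stand, and the mug, jar and bowl were not moved; the verdict was not shown.

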